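Show which drive goes in which dock

ROBOT

A 7-joint arm with a two-finger parallel gripper is mounted at the origin on the work surface. World frame = base frame: x ahead of the robot, y to its left, z up, the work surface at z = 0. Lengths are in m, angles in rad, forces in N, time in s.
With the tool pointing down it reaches from about 0.425 to 0.925 m from the base axis. Payload 6.8 kg.
Tool frame: the origin (TCP) lies between the finger pads, 19 mm behind the fingertips; this is the grasp point; z points along the fingers, y is the line along which they close (so a half turn about z gives the same grasp; the last joint's range is limited). The gripper opens to 85 mm and grips with 20 to 120 N. Pads are 22 mm wide; open, the fingers measure 114 mm over their backs; the gripper's body (76 mm by 85 mm) begins 54 mm behind the grasp point. The pads swing forward as they close: fully open they stand 13 mm farther back than shut.
Start: joints at [1.209, 0.477, 0.022, 1.555, -0.011, 1.109, -0.083], TCP at [0.169, -0.653, 0.25] pointing down, gripper open.
Joint ranges: [-2.96, 2.96], [-0.34, 2.1], [-1.41, 1.46], [0.24, 2.44], [-1.37, 4.51], [0.17, 1.92], [-2.96, 2.96]. Speed limits (rad/s): [2.39, 2.39, 3.14, 3.14, 3.14, 3.14, 3.14].

INTERFACE

Orientations are given as a rotation vector (axis times angle).
In Python, from bench import r, eyes gives the robot as it stands.
- The arm moves only by the tool step_arm, never from a script. Its argument "rows" is a list of rows, each a list of 6 numbers: the shift along the world's x, y, z in units of 60 cm (1.0 is 60 cm), then the turn, a rotation vector about the world's x, y, z in units of pi rad (1.0 is pi rad). In form: [[x, y, z, rx, ry, rz], ...]. A call has 1 to 5 rows; each row is the pose to reach, as a shift and turn from the pose commanded when the call began, turning the shorter way round; what a row does not reach only later rows make up. A row lasts 1/12 s, in which the tool goes at most 41.7 mm and 7.16 degrees, less where a joint would pass 70% of its speed; a pose out of reach is approached as far as the arm can. A call with a number of a shift or a turn outside -1 to 1 is refused whole. A call with a gripper value outside its range is refused whole. "jaw" is the closure, from 0 (fully open) to 1 (shut), set as the call begins (left out, the last holds). The fingers move at their own pace and stop on an object; "squeeze" is the grip in N (left out, the last holds). Time passes only in rows, so rows that repeat a pose let the fingers close. It gives the time, the measured TCP pose, the force, the opening and the grip force at its end, in the units of the state.
- r.get_obs(): the state, without advancing time (a new reading comes with each control period).
- eyes.grab_frame(name): name is "scene" or "top" or "wrist"; returns the picture (420x560x3 uint8, red, green, blue); there is no depth.
- eyes.camera_info(name): a dict with "mtx" (3x3 intrinsics, pixels), "k1" (the pictures are not rectified: a ray, as slopes to the right and down, at radius r is drawn at 1 + k1 r^2 times it, then the intrinsics apply), "extrinsics" (4x4, takes a point from camera to world coordinates); the wrist camera has in their place "tool_from_camera" (4x4, takes a point from camera to tool coordinates, whose origin is the TCP and whose axes are the flange's). Camera axes: x right, y down, z forward; pixel columns grow to the right and rows downward; lengths in m; the calibration is good to about 2 mm. A picture is of the moment at which its call begins: read the wrist's pose just before it. camera_info takes no time and is no camera call.
- r.hand_in(): hands the job in; it is judged then, once.
The state is a dict: "clock": time; "joints": joint angles; "qvel": joint speeds; "tau": joint torques, N m; "tcp_pos": TCP position; "orientation": TCP orientation; "contact_force": force on the tool from outside, world axes, zero at the start; "moment": the same for the moment, N m; "grip_width": finger opening in m; "gripper_force": force on a finger pad.
Only numpy, scipy, OpenCV 4.12 (cv2) and the standard library are available. Lean on these libraries where they do the work, as an engineer would, in place of code of your own. Each camera call takes 0.05 s, during which the arm holds its last target. There are 200 camera calls.

TASK

Show your flatmate which backup drive goes where, by pointing only: hold the fingertips two or three centimetres above the middle of the blue portable drive for two seconds, then two or three centimetres above the middle of the open bay of the empty silver dock, and finish there, still pointing at it. Touch, push and lift nothing at all (that includes the cabinet at the far left, whose door stands ajar), and travel with the hand well up so that you never point low over any other thing (the black drive, the glass coaster, the pen cup or the dock that is already loaded).

Things in the scene. Friction and masses are not known exactly. Their poses are not given: they have to be found in the camera images.
- blue_drive: the blue rubberized portable drive, a loose flat slab 112 (x) by 78 (y) by 14 mm high, lying flat on the table; origin at the centre of its underside
- blue_top (a point): centre of the upper face of the blue drive, 14 mm above the table; z points up
- black_drive: a black portable drive of the same size, loose, lying flat; origin at the centre of its underside. Not the one to point at
- coaster: round greenish glass coaster, loose, 96 mm across and 7 mm high; origin at the centre of its underside
- pen_cup: white ceramic pen cup, loose, 76 mm across and 100 mm high, with pens that stick out to 155 mm above the table and up to 31 mm from its axis; origin at the centre of its underside
- dock_empty: the empty dock: fixed silver aluminium enclosure 70 (x) by 120 (y) by 60 mm high, with an open upright bay 18 by 82 mm and 40 mm deep in its top, framed in black; origin at the centre of its underside
- empty_bay (a point): centre of the mouth of the open bay, level with the top of the empty dock, 60 mm above the table; z points up
- dock_full: the loaded dock: the same fixed silver enclosure, with a black drive standing upright in its bay, whose top is 132 mm above the table; origin at the centre of its underside. Not the one to point at
There are look-alikes about, which are no part of the job. Leave any orange look-alike of the dock_empty alone.

How it is judged:
On the way, in this order (a step that is already met when the one before it is completed fails the run):
1. point at the blue drive: tool point over its middle, just above it, for 1.5 s (horizontal distance between the grasp point and blue_top below 0.025 m and z of the grasp point in the frame of blue_top between 0.021 and 0.075 m), for 1.5 s.
2. then point at the open bay of the empty dock in the same way (horizontal distance between the grasp point and empty_bay below 0.025 m and z of the grasp point in the frame of empty_bay between 0.021 and 0.075 m), for 0.5 s.
At the end, for the whole second after the job is handed in: The tool point is still within 25 mm of the middle of the empty dock's bay, 21 to 75 mm above its mouth; the drives, the coaster and the pen cup are within 4 mm of where they began (all of step 2 and distance of each of blue_drive, black_drive, coaster, pen_cup from where it was at the start of the episode below 0.004 m); the robot touches nothing.
It fails at once if the robot touches something (contact force between any of the arm, the fingers and anything else above 0.3 N).
It fails at once if something is pushed, lifted or knocked (not (distance of each of blue_drive, black_drive, coaster, pen_cup from where it was at the start of the episode below 0.004 m)).
It fails at once if the tool point comes low (less than 60 mm above its top, within 40 mm of its middle) over a thing that is not meant ((horizontal distance between the grasp point and black_drive below 0.04 m and height (world z) of the grasp point below 0.074 m) or (horizontal distance between the grasp point and coaster below 0.04 m and height (world z) of the grasp point below 0.067 m) or (horizontal distance between the grasp point and pen_cup below 0.04 m and height (world z) of the grasp point below 0.215 m) or (horizontal distance between the grasp point and dock_full below 0.04 m and height (world z) of the grasp point below 0.192 m)).
It also fails if it takes over 48 s, if anything falls off the work surface, if the arm or the gripper's body presses on something with over 40 N, if the wrist force passes 120 N, or if a joint passes its speed limit or range.

## Working session

There is one attempt and no reset: what is moved stays moved. The work goes in short steps, Python scripts to look and compute and a tool call to move; the robot and the scene stay as the last step left them, time stands still between calls to the robot, and variables do not carry over. Pictures are saved under pics/ and viewed, at most 10 in all, crops included, and the job is handed in when it is done.

Besides the shell and the picture viewer there is one more tool, called as name(argument=value, ...), one argument or row to a line, values as JSON. step_arm: Moves the arm, as the interface text tells. Shifts and turns lie within -1 to 1; 1 stands for 60 cm of shift or pi rad of turn. Its arguments: {"type":"object","properties":{"rows":{"type":"array"},"jaw":{"type":"number"},"squeeze":{"type":"number"}},"required":["rows"]}

```bash
mkdir -p pics; ls; python3 - <<'E'
from bench import r, eyes
import cv2, numpy as np
o=r.get_obs(); print(o['clock'],o['tcp_pos'],o['orientation'],o['grip_width'])
for n in('top','scene'):
    f=eyes.grab_frame(n); cv2.imwrite(f'pics/{n}0.png',f[:,:,::-1])
    i=eyes.camera_info(n); print(n,np.round(i['mtx'],2).tolist(),i['k1'],np.round(i['extrinsics'],4).tolist())
E
```

```text
pics
0.0 [ 0.16935802 -0.65282693  0.24902419] [-3.11455018e+00 -3.97422861e-01  5.29340103e-04] 0.08545270073688745
top [[514.69, 0.0, 272.6], [0.0, 514.69, 193.78], [0.0, 0.0, 1.0]] -0.1634998439998548 [[0.0107, -0.9966, 0.0821, 0.5168], [-0.9999, -0.0105, 0.0022, -0.0686], [-0.0013, -0.0821, -0.9966, 1.2913], [0.0, 0.0, 0.0, 1.0]]
scene [[520.68, 0.0, 284.3], [0.0, 520.68, 216.92], [0.0, 0.0, 1.0]] -0.0248766012533417 [[-0.8425, 0.4688, -0.2655, 0.915], [0.5386, 0.7211, -0.4358, 0.3941], [-0.0129, -0.5101, -0.86, 1.0365], [0.0, 0.0, 0.0, 1.0]]
```

View pics/top0.png

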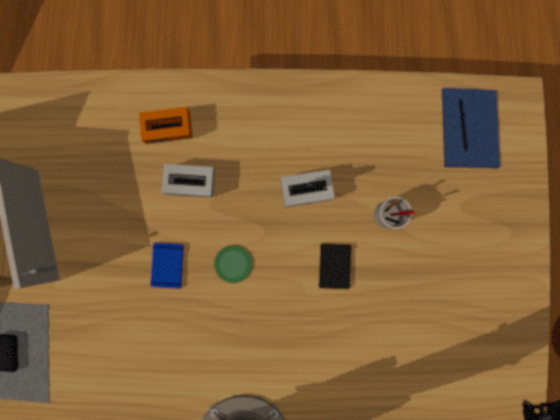

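View pics/scene0.png

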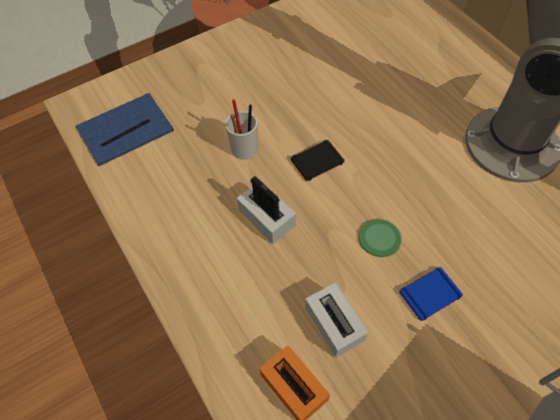

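The top view shows these candidates:
- Docks: silver at (188,181) with an empty bay, silver at (307,188) with a black drive standing in it (clear in the scene view at (266,205)), and an orange look-alike at (165,125).
- Drives: blue slab at (168,265) and black slab at (335,266). The blue notebook at (470,128) is too large to be the drive.
- Other things: coaster (233,263), pen cup (395,213), cabinet (25,220).

The targets are the blue slab at (168,265) and the silver dock at (188,181). Next I'll measure both in two views and confirm them in a crop.

```bash
cat > h.py <<'E'
import cv2, numpy as np
from bench import r, eyes
def ray(n,p):
    i=eyes.camera_info(n); K=np.array(i['mtx']); E=np.array(i['extrinsics'])
    d=np.array([i['k1'],0,0,0,0.])
    u=cv2.undistortPoints(np.array([[p]],float),K,d)[0,0]
    return E[:3,3],E[:3,:3]@np.array([u[0],u[1],1.])
def plane(n,p,z):
    c,v=ray(n,p); return c+v*(z-c[2])/v[2]
def blob(mask,near,rad):
    m=np.zeros_like(mask); cv2.circle(m,near,rad,255,-1); m&=mask
    cs,_=cv2.findContours(m,cv2.RETR_EXTERNAL,cv2.CHAIN_APPROX_NONE)
    return max(cs,key=cv2.contourArea)
E
python3 - <<'E'
from h import *
N={'top':dict(blue=(168,265),bay=(187,181)),'scene':dict(blue=(431,293),bay=(337,317))}
for n in N:
    f=cv2.imread(f'pics/{n}0.png'); h=cv2.cvtColor(f,cv2.COLOR_BGR2HSV)
    bl=cv2.inRange(h,(105,150,40),(130,255,255)); dk=cv2.inRange(h,(0,0,0),(180,255,75))
    for k,m,z,rad in(('blue',bl,.014,45),('bay',dk,.06,24 if n=='top' else 30)):
        c=blob(m,N[n][k],rad); b=cv2.minAreaRect(c); box=cv2.boxPoints(b)
        P=np.array([plane(n,q,z) for q in box])
        print(n,k,np.round(b[0],1),'ctr',np.round(plane(n,b[0],z),4),'sides',np.round([np.linalg.norm(P[1]-P[0]),np.linalg.norm(P[2]-P[1])],3))
for k,p,z in(('coaster',(233,263),.007),('black',(335,266),.014),('cup',(395,213),.1),('full',(307,188),.06),('orange',(165,125),.06),('cabcorner',(58,280),.0),('cabtop',(40,170),.0)): print(k,np.round(plane('top',p,z),3))
a=cv2.imread('pics/top0.png')[100:310,110:260]; b=cv2.imread('pics/scene0.png')[230:370,270:480]
cv2.imwrite('pics/crop1.png',np.hstack([cv2.resize(a,(400,560),interpolation=2),cv2.copyMakeBorder(cv2.resize(b,(400,267),interpolation=2),0,293,0,0,0)]))
E
```

```text
top blue [166.7 265.1] ctr [0.4413 0.1957 0.014 ] sides [0.106 0.073]
top bay [186.6 179.7] ctr [0.6503 0.1424 0.06  ] sides [0.022 0.086]
scene blue [430.7 292.9] ctr [0.4416 0.1996 0.014 ] sides [0.12  0.079]
scene bay [336.4 315.2] ctr [0.6486 0.1438 0.06  ] sides [0.025 0.09 ]
coaster [0.449 0.031 0.007]
black [ 0.444 -0.222  0.014]
cup [ 0.573 -0.353  0.1  ]
full [ 0.633 -0.148  0.06 ]
orange [0.785 0.2   0.06 ]
cabcorner [0.395 0.484 0.   ]
cabtop [0.679 0.545 0.   ]
```

View pics/crop1.png

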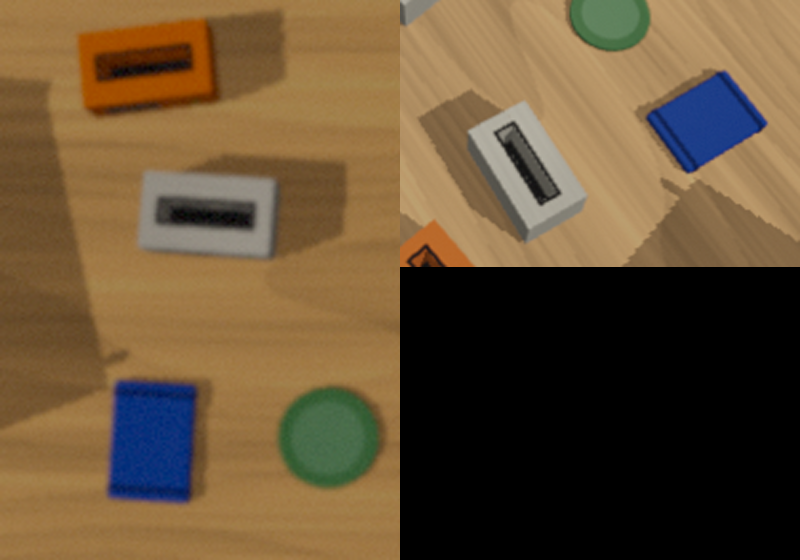

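The crop confirms both: the blue slab lies by the coaster, and the silver dock has an open bay with nothing in it, separate from the orange one. The two views agree within 4 mm, and the sizes match. Before moving I'll check how close the cabinet comes.

```bash
python3 - <<'E'
from h import *
for a in((57,280),(38,170)):
  for z in(.1,.2,.3,.4):
    print(a,z,np.round(plane('top',a,z),3))
a=cv2.imread('pics/top0.png')[150:300,0:150]; b=cv2.imread('pics/scene0.png')[320:420,460:560]
cv2.imwrite('pics/crop2.png',np.hstack([cv2.resize(a,(400,400),interpolation=2),cv2.resize(b,(400,400),interpolation=2)]))
E
```

```text
(57, 280) 0.1 [0.404 0.444 0.1  ]
(57, 280) 0.2 [0.413 0.401 0.2  ]
(57, 280) 0.3 [0.423 0.358 0.3  ]
(57, 280) 0.4 [0.432 0.315 0.4  ]
(38, 170) 0.1 [0.667 0.503 0.1  ]
(38, 170) 0.2 [0.654 0.455 0.2  ]
(38, 170) 0.3 [0.642 0.407 0.3  ]
(38, 170) 0.4 [0.629 0.359 0.4  ]
```

View pics/crop2.png

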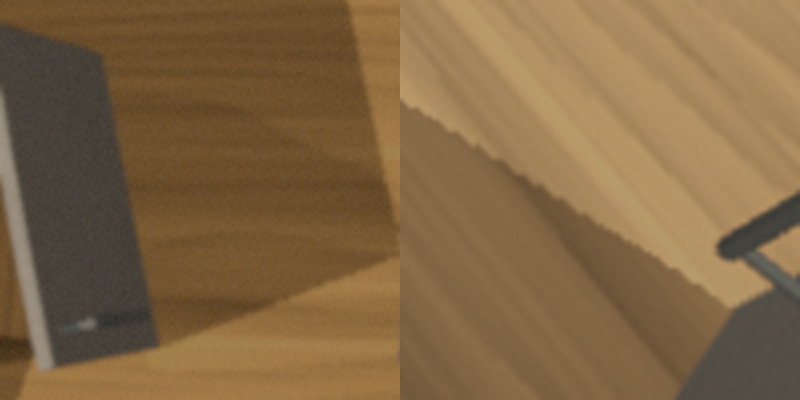

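The lower edge of the door sits at about y = 0.48 and the handle at about y = 0.4, at least 0.13 m from anywhere the hand goes. I'll travel at z ≈ 0.30 with the jaw nearly shut, keeping inside the reach ring.

step_arm(
  rows=[
    [0.04,0.04,0.02,0,0,0],
    [0.08,0.09,0.04,0,0,0],
    [0.13,0.13,0.06,0,0,0],
    [0.17,0.18,0.08,0,0,0],
    [0.22,0.22,0.085,0,0,0],
  ],
  jaw=0.9,
)

```text
clock: 0.52
tcp_pos: [0.302, -0.5202, 0.3028]
orientation: [3.115, 0.396, 0.001]
contact_force: [0.8, 0.3, -0.3]
grip_width: 0.0256
gripper_force: 0.0
```

step_arm(
  rows=[
    [0.05,0.05,0,0,0,0],
    [0.09,0.1,0,0,0,0],
    [0.13,0.15,0,0,0,0],
    [0.17,0.19,0,0,0,0],
    [0.21,0.23,0,0,0,0],
  ],
)

```text
clock: 0.93
tcp_pos: [0.4283, -0.3815, 0.3008]
orientation: [-3.116, -0.398, 0.001]
contact_force: [0.6, -1.1, -1.4]
grip_width: 0.0082
gripper_force: 0.0
```

step_arm(
  rows=[
    [0.02,0.06,0,0,0,0],
    [0.04,0.12,0,0,0,0],
    [0.05,0.18,0,0,0,0],
    [0.06,0.24,0,0,0,0],
    [0.07,0.3,0,0,0,0],
  ],
)

```text
clock: 1.35
tcp_pos: [0.4693, -0.2015, 0.3007]
orientation: [-3.116, -0.398, 0.001]
contact_force: [0.2, -0.1, -0.4]
grip_width: 0.0084
gripper_force: 0.0
```

step_arm(
  rows=[
    [0.01,0.06,0,0,0,0],
    [0.01,0.12,0,0,0,0],
    [0.01,0.18,0,0,0,0],
    [0.01,0.24,0,0,0,0],
    [0.01,0.3,0,0,0,0],
  ],
)

```text
clock: 1.77
tcp_pos: [0.4749, -0.0218, 0.3008]
orientation: [3.116, 0.397, -0.001]
contact_force: [0.9, -0.1, -0.2]
grip_width: 0.0086
gripper_force: 0.0
```

step_arm(
  rows=[
    [0,0.06,0,0,0,0],
    [-0.01,0.12,0,0,0,0],
    [-0.02,0.18,0,0,0,0],
    [-0.03,0.24,0,0,0,0],
    [-0.03,0.3,0,0,0,0],
  ],
)

```text
clock: 2.18
tcp_pos: [0.456, 0.1581, 0.3009]
orientation: [3.116, 0.398, -0.001]
contact_force: [0.6, 0.7, -0.9]
grip_width: 0.0088
gripper_force: 0.0
```

step_arm(
  rows=[
    [-0.01,0.03,-0.03,0,0,0],
    [-0.025,0.065,-0.08,0,0,0],
    [-0.025,0.065,-0.14,0,0,0],
    [-0.025,0.065,-0.17,0,0,0],
    [-0.025,0.065,-0.17,0,0,0],
  ],
)

```text
clock: 2.6
tcp_pos: [0.4396, 0.1944, 0.195]
orientation: [3.114, 0.399, -0.012]
contact_force: [-0.4, -0.6, -1.0]
grip_width: 0.0086
gripper_force: 0.0
```

```bash
python3 - <<'E'
from h import *
from scipy.spatial.transform import Rotation as R
o=r.get_obs(); f=eyes.grab_frame('wrist')[:,:,::-1].copy(); cv2.imwrite('pics/wrist1.png',f)
i=eyes.camera_info('wrist'); T=np.eye(4); T[:3,:3]=R.from_rotvec(o['orientation']).as_matrix(); T[:3,3]=o['tcp_pos']
E=T@np.array(i['tool_from_camera']); K=np.array(i['mtx'])
h=cv2.cvtColor(f,cv2.COLOR_BGR2HSV); m=cv2.inRange(h,(105,150,40),(130,255,255))
b=cv2.minAreaRect(blob(m,(280,210),400))
def w(p,z=.014):
    u=cv2.undistortPoints(np.array([[p]],float),K,np.array([i['k1'],0,0,0,0.]))[0,0]; v=E[:3,:3]@[*u,1]; return E[:3,3]+v*(z-E[2,3])/v[2]
P=np.array([w(q) for q in cv2.boxPoints(b)])
print(o['clock'],o['tcp_pos'],b[0],w(b[0]),np.linalg.norm(P[1]-P[0]),np.linalg.norm(P[2]-P[1]),cv2.boxPoints(b).tolist())
E
```

```text
2.6 [0.43956749 0.19437685 0.19497473] (270.9407653808594, 187.77076721191406) [0.44256628 0.19805068 0.014     ] 0.10996115656403074 0.07725108548713173 [[217.0553741455078, 226.4911651611328], [249.06544494628906, 125.12593078613281], [324.826171875, 149.0503692626953], [292.81610107421875, 250.4156036376953]]
```

View pics/wrist1.png

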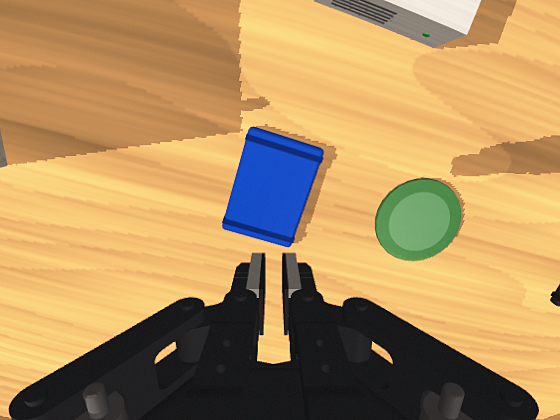

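The wrist view shows the blue drive at (271,188), clear of the fingers, with the coaster off to the right at (419,219). It measures 110 x 77 mm, centred at (0.4426, 0.198), which matches the earlier views. I'll descend until the fingertips are about 27 mm above it.

step_arm(
  rows=[
    [0.005,0.005,-0.05,0,0,0],
    [0.005,0.005,-0.11,0,0,0],
    [0.005,0.005,-0.17,0,0,0],
    [0.005,0.005,-0.21,0,0,0],
    [0.005,0.005,-0.225,0,0,0],
  ],
)

```text
clock: 3.07
tcp_pos: [0.4452, 0.1978, 0.0624]
orientation: [3.115, 0.396, -0.003]
contact_force: [-0.6, 0.1, -0.0]
grip_width: 0.0086
gripper_force: 0.0
```

step_arm(
  rows=[
    [0,0,0,0,0,0],
    [0,0,0,0,0,0],
    [0,0,0,0,0,0],
    [0,0,0,0,0,0],
    [0,0,0,0,0,0],
  ],
)

```text
clock: 3.48
tcp_pos: [0.4465, 0.199, 0.0655]
orientation: [-3.116, -0.397, -0.004]
contact_force: [1.0, -0.7, -0.5]
grip_width: 0.0081
gripper_force: 0.0
```

step_arm(
  rows=[
    [0,0,0,0,0,0],
    [0,0,0,0,0,0],
    [0,0,0,0,0,0],
    [0,0,0,0,0,0],
    [0,0,0,0,0,0],
  ],
)

```text
clock: 3.9
tcp_pos: [0.4455, 0.1986, 0.064]
orientation: [3.116, 0.398, -0.0]
contact_force: [-0.4, -0.0, 0.0]
grip_width: 0.0086
gripper_force: 0.0
```

step_arm(
  rows=[
    [0,0,0,0,0,0],
    [0,0,0,0,0,0],
    [0,0,0,0,0,0],
    [0,0,0,0,0,0],
    [0,0,0,0,0,0],
  ],
)

```text
clock: 4.32
tcp_pos: [0.4455, 0.1986, 0.064]
orientation: [3.116, 0.398, -0.0]
contact_force: [0.1, -0.7, -1.1]
grip_width: 0.0087
gripper_force: 0.0
```

step_arm(
  rows=[
    [0,0,0,0,0,0],
    [0,0,0,0,0,0],
    [0,0,0,0,0,0],
    [0,0,0,0,0,0],
    [0,0,0,0,0,0],
  ],
)

```text
clock: 4.73
tcp_pos: [0.4455, 0.1986, 0.064]
orientation: [3.116, 0.398, -0.0]
contact_force: [0.2, 1.0, -0.3]
grip_width: 0.0085
gripper_force: 0.0
```

step_arm(
  rows=[
    [0,0,0,0,0,0],
    [0,0,0,0,0,0],
    [0,0,0,0,0,0],
    [0,0,0,0,0,0],
    [0,0,0,0,0,0],
  ],
)

```text
clock: 5.15
tcp_pos: [0.4455, 0.1986, 0.064]
orientation: [-3.116, -0.398, -0.0]
contact_force: [1.4, 0.0, -0.2]
grip_width: 0.0089
gripper_force: 0.0
```

step_arm(
  rows=[
    [0,0,0,0,0,0],
    [0,0,0,0,0,0],
    [0,0,0,0,0,0],
    [0,0,0,0,0,0],
    [0,0,0,0,0,0],
  ],
)

```text
clock: 5.57
tcp_pos: [0.4455, 0.1986, 0.064]
orientation: [3.116, 0.398, -0.0]
contact_force: [0.1, -0.2, -0.4]
grip_width: 0.0084
gripper_force: 0.0
```

Held for 2.5 s in the window, about 31 mm above the drive. Now up and across to the empty dock.

step_arm(
  rows=[
    [0,0,0.05,0,0,0],
    [0,0,0.11,0,0,0],
    [0,0,0.17,0,0,0],
    [0,0,0.23,0,0,0],
    [0,0,0.28,0,0,0],
  ],
)

```text
clock: 5.98
tcp_pos: [0.4455, 0.1989, 0.2345]
orientation: [-3.116, -0.398, -0.002]
contact_force: [0.9, -0.4, -0.2]
grip_width: 0.0087
gripper_force: 0.0
```

step_arm(
  rows=[
    [0.06,-0.02,0,0,0,0],
    [0.12,-0.04,0,0,0,0],
    [0.18,-0.06,0,0,0,0],
    [0.24,-0.08,0,0,0,0],
    [0.3,-0.09,0,0,0,0],
  ],
)

```text
clock: 6.4
tcp_pos: [0.6272, 0.1421, 0.2319]
orientation: [3.115, 0.394, -0.0]
contact_force: [0.0, -0.3, -0.0]
grip_width: 0.0085
gripper_force: 0.0
```

step_arm(
  rows=[
    [0.03,0,0,0,0,0],
    [0.04,0,0,0,0,0],
    [0.04,0,0,0,0,0],
    [0.04,0,0,0,0,0],
  ],
)

```text
clock: 6.73
tcp_pos: [0.6483, 0.1453, 0.2316]
orientation: [-3.116, -0.399, 0.002]
contact_force: [-0.1, -0.1, -0.8]
grip_width: 0.0082
gripper_force: 0.0
```

```bash
python3 - <<'E'
from h import *
from scipy.spatial.transform import Rotation as R
o=r.get_obs(); f=eyes.grab_frame('wrist')[:,:,::-1].copy(); cv2.imwrite('pics/wrist2.png',f)
i=eyes.camera_info('wrist'); T=np.eye(4); T[:3,:3]=R.from_rotvec(o['orientation']).as_matrix(); T[:3,3]=o['tcp_pos']
E=T@np.array(i['tool_from_camera']); K=np.array(i['mtx'])
pr=lambda X: cv2.projectPoints(np.array([X]),cv2.Rodrigues(E[:3,:3].T)[0],-E[:3,:3].T@E[:3,3],K,np.array([i['k1'],0,0,0,0.]))[0][0,0]
p=pr([.6495,.143,.06])
print('expected bay px',p)
m=cv2.inRange(cv2.cvtColor(f,cv2.COLOR_BGR2HSV),(0,0,0),(180,255,90))
b=cv2.minAreaRect(blob(m,tuple(int(v) for v in p),60))
def w(p,z=.06):
    u=cv2.undistortPoints(np.array([[p]],float),K,np.array([i['k1'],0,0,0,0.]))[0,0]; v=E[:3,:3]@[*u,1]; return E[:3,3]+v*(z-E[2,3])/v[2]
P=np.array([w(q) for q in cv2.boxPoints(b)])
print(o['clock'],o['tcp_pos'],b[0],w(b[0]),np.linalg.norm(P[1]-P[0]),np.linalg.norm(P[2]-P[1]))
E
```

```text
expected bay px [276.58544119 194.34102066]
6.7333 [0.64833231 0.14532649 0.23157035] (276.6014099121094, 194.87545776367188) [0.64897555 0.14284531 0.06      ] 0.02608639629733362 0.09099042870317445
```

View pics/wrist2.png

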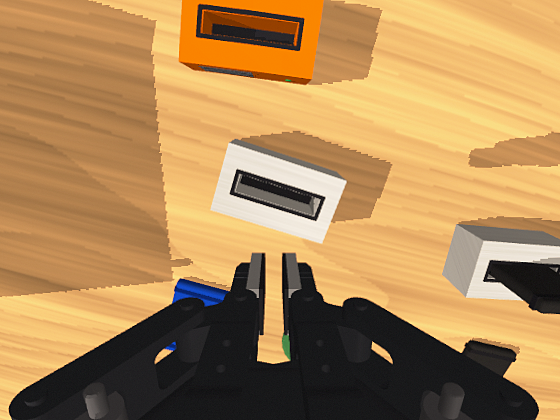

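The silver dock with its open bay is at (277,195), where I expected it, at (0.649, 0.143). The orange dock at (250,30) and the loaded one at (515,270) are clear. Descending to z ≈ 0.105, which leaves the fingertips about 26 mm above the mouth.

step_arm(
  rows=[
    [0,-0.004,-0.05,0,0,0],
    [0,-0.004,-0.1,0,0,0],
    [0,-0.004,-0.15,0,0,0],
    [0,-0.004,-0.19,0,0,0],
    [0,-0.004,-0.21,0,0,0],
  ],
)

```text
clock: 7.2
tcp_pos: [0.6463, 0.1421, 0.1032]
orientation: [3.115, 0.4, -0.008]
contact_force: [-0.2, 0.5, -0.1]
grip_width: 0.0089
gripper_force: 0.0
```

step_arm(
  rows=[
    [0,0,0,0,0,0],
    [0,0,0,0,0,0],
    [0,0,0,0,0,0],
    [0,0,0,0,0,0],
    [0,0,0,0,0,0],
  ],
)

```text
clock: 7.62
tcp_pos: [0.6504, 0.1425, 0.1078]
orientation: [-3.116, -0.397, -0.004]
contact_force: [-0.2, -0.6, -0.1]
grip_width: 0.0083
gripper_force: 0.0
```

step_arm(
  rows=[
    [0,0,0,0,0,0],
    [0,0,0,0,0,0],
    [0,0,0,0,0,0],
    [0,0,0,0,0,0],
    [0,0,0,0,0,0],
  ],
)

```text
clock: 8.03
tcp_pos: [0.6495, 0.1422, 0.106]
orientation: [-3.116, -0.397, 0.0]
contact_force: [0.0, 0.4, -0.3]
grip_width: 0.0086
gripper_force: 0.0
```

step_arm(
  rows=[
    [0,0,0,0,0,0],
    [0,0,0,0,0,0],
    [0,0,0,0,0,0],
    [0,0,0,0,0,0],
    [0,0,0,0,0,0],
  ],
)

```text
clock: 8.45
tcp_pos: [0.6495, 0.1422, 0.106]
orientation: [3.116, 0.398, 0.0]
contact_force: [0.5, 0.2, -0.1]
grip_width: 0.0083
gripper_force: 0.0
```

step_arm(
  rows=[
    [0,0,0,0,0,0],
    [0,0,0,0,0,0],
    [0,0,0,0,0,0],
    [0,0,0,0,0,0],
    [0,0,0,0,0,0],
  ],
)

```text
clock: 8.87
tcp_pos: [0.6495, 0.1422, 0.106]
orientation: [3.116, 0.398, -0.0]
contact_force: [0.8, -0.3, 0.2]
grip_width: 0.0084
gripper_force: 0.0
```

step_arm(
  rows=[
    [0,0,0,0,0,0],
    [0,0,0,0,0,0],
    [0,0,0,0,0,0],
    [0,0,0,0,0,0],
    [0,0,0,0,0,0],
  ],
)

```text
clock: 9.28
tcp_pos: [0.6495, 0.1422, 0.106]
orientation: [3.116, 0.398, 0.0]
contact_force: [0.1, 0.1, -0.3]
grip_width: 0.0085
gripper_force: 0.0
```

```bash
python3 -c "
from bench import r
print(r.hand_in())"
```

```text
the job is handed in; nothing more can be done
None
```

I pointed at the blue drive for about 2.5 s with the fingertips roughly 31 mm above it, then finished pointing about 27 mm above the empty silver dock's open bay, with no sign of contact, and handed the job in at 9.3 s; no verdict was returned.

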